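Set out a leak-test station

ROBOT

A 6-joint arm with a two-finger parallel gripper is mounted at the origin on the work surface. World frame = base frame: x ahead of the robot, y to its left, z up, the work surface at z = 0. Lengths are in m, angles in rad, forces in N, time in s.
With the tool pointing down it reaches from about 0.325 to 0.9 m from the base axis. Payload 3.5 kg.
Tool frame: the origin (TCP) lies on the centre line of the jaws, within the pads' length; the fingertips stand 19 mm ahead of it and the grasp point (between the pads) is the TCP; z points along the fingers, y is the line along which they close (so a half turn about z gives the same grasp; the last joint's range is limited). The gripper opens to 85 mm and grips with 20 to 120 N. Pads are 22 mm wide; open, the fingers measure 114 mm over their backs; the gripper's body (76 mm by 85 mm) begins 54 mm behind the grasp point. The pads swing forward as they close: fully open they stand 13 mm farther back than shut.
Start: joints at [-1.276, 0.276, -0.026, 1.268, 0, 1.467], TCP at [0.242, -0.576, 0.25] pointing down, gripper open.
Joint ranges: [-3.12, 3.12], [-0.85, 1.88], [-1.08, 1.24], [-1.95, 2.15], [-1.57, 1.53], [-3.14, 3.14]. Speed limits (rad/s): [2.57, 2.57, 3.14, 3.14, 3.14, 3.14].

INTERFACE

Orientations are given as a unit quaternion [x, y, z, w].
In Python, from workcell import * gives the robot as it stands.
- The arm moves only by the shell command python3 -m crank 'ROWS' [OPENING]. ROWS is a JSON object of lists of equal length, an entry for each row: "xyz": the shift along the world's x, y, z in m, a list of three; "rotation": the turn, a rotation vector about the world's x, y, z in degrees, a list of three. A call has exactly 8 rows; each row is the pose to reach, as a shift and turn from the pose commanded when the call began; what a row does not reach only later rows make up. A row lasts 1/10 s, in which the tool goes at most 50 mm and 8.59 degrees, less where a joint would pass 70% of its speed; a pose out of reach is approached as far as the arm can. A call with a gripper value outside its range is refused whole. OPENING is the opening, from -1 (shut) to 1 (fully open), so that 0 is half open, set as the call begins (- or left out, the last holds). The fingers move at their own pace and stop on an object; the grip force is fixed at half the most. Time passes only in rows, so rows that repeat a pose let the fingers close, or fill a call up. It gives the time, the measured TCP pose, the force, the opening and the grip force at its end, in the units of the state.
- sense(): the state, without advancing time (a new reading comes with each control period).
- read_camera(name): name is "side" or "top"; returns (picture, depth): 480x640x3 uint8, red, green, blue; 480x640 float32, m along the optical axis (not along the pixel's ray), 0 where there is no reading.
- camera_model(name): a dict with "camera_matrix" (3x3 intrinsics, pixels), "k1" (the pictures are not rectified: a ray, as slopes to the right and down, at radius r is drawn at 1 + k1 r^2 times it, then the intrinsics apply), "cam_to_world" (4x4, takes a point from camera to world coordinates). Camera axes: x right, y down, z forward; pixel columns grow to the right and rows downward; lengths in m; the calibration is good to about 2 mm. A picture is of the moment at which its call begins. camera_model takes no time and is no camera call.
- hand_in(): hands the job in; it is judged then, once.
The state is a dict: "clock": time; "joint_positions": joint angles; "dq": joint speeds; "joint_torque": joint torques, N m; "tool_pos": TCP position; "eef_rot": TCP orientation; "wrist_force": force on the tool from outside, world axes, zero at the start; "torque": the same for the moment, N m; "opening": finger opening in m; "gripper_force": force on a finger pad.
Only numpy, scipy, OpenCV 4.12 (cv2) and the standard library are available. Lean on these libraries where they do the work, as an engineer would, in place of code of your own. Each camera call takes 0.05 s, during which the arm holds its last target. There are 200 camera calls.

TASK

Set out the leak-test station: lay the larger black housing flat in the white nest, centred and lengthwise between its two end lips, and stand the knobbed steel press weight upright in the middle of the housing's top. Stand the tall steel leak standard upright midway between the nest and the aluminium valve block, and lay the smaller black housing flat on the bench straight in front of the nest (on the robot's side), centred on it and parallel to it, leaving a clear gap of about 4 cm to the nest. Leave the small brass coupling where it stands.

Things in the scene. Friction and masses are not known exactly. Their poses are not given: they have to be found in the camera images.
- nest: White plastic test nest fixed to the bench, 84 mm (x) by 124 mm (y). Flat floor 12 mm above the bench; a lip 8 mm thick and 10 mm higher than the floor runs along each y end (108 mm clear between the lips), the two long sides are open. Origin at the centre of its underside, on the bench; y runs lengthwise from lip to lip, z up, -x is its front, turned towards the robot. It stands left or right of the valve block, turned up to 0.25 rad.
- block: Aluminium valve block fixed to the bench, 60 by 60 mm and 36 mm high, with two small brass-and-black fittings on top (54 mm in all) and short ports on its sides. Origin at the centre of its underside, on the bench; z up, y axis along the line joining it to the nest. Its centre is always 280 mm from the nest's centre.
- housing_mid (a point): Centre (half-way up) of the larger black plastic housing, a loose closed box 56 mm (x) by 88 mm (y) by 32 mm high, 160 g, flat grey panel on top; lies flat; y is its long axis, z up.
- small_mid (a point): Centre (half-way up) of the smaller black plastic housing, a loose closed box 44 mm (x) by 64 mm (y) by 24 mm high, 80 g, flat grey panel on top; lies flat; y is its long axis, z up.
- weight_mid (a point): Centre (half-way up) of the loose steel press weight, 58 mm high, about 320 g, round, standing upright: base disc 44 mm across and 16 mm high, thin neck, then a cylindrical knob 26 mm across from 27 to 58 mm above its underside, to grip it by; z is its axis, up.
- standard_mid (a point): Centre (half-way up) of the loose steel leak standard, 78 mm high, about 250 g, standing upright: a cylinder 34 mm across and 60 mm high with a brass stem 12 mm across and 18 mm high on top; z is its axis, up.
- coupling: Small loose brass coupling standing upright, 24 mm across, 38 mm high, narrower at the top; origin at the centre of its underside. Not part of the job: leave it alone.
Things that resemble listed ones, but are neither listed nor needed, are in the scene too. Leave any pink look-alike of the part that bears housing_mid alone.

How it is judged:
At the end, for the whole second after the job is handed in: Large housing flat in the nest, within 12 mm and 0.17 rad; weight upright on it, within 12 mm; standard upright, at most 155 mm from nest and block centres, within 15 mm of their line; small housing flat, 104 mm in front of the nest centre, within 15 mm each way and 0.2 rad; all released, at rest (x of housing_mid in the frame of nest between -0.012 and 0.012 m and y of housing_mid in the frame of nest between -0.012 and 0.012 m and height (world z) of housing_mid between 0.024 and 0.032 m and angle between the y axis of housing_mid and the y axis of nest, either way round below 0.17 rad and angle between each of housing_mid, weight_mid, standard_mid, small_mid's own z axis and vertical below 0.1 rad and horizontal distance between weight_mid and housing_mid below 0.012 m and height (world z) of weight_mid between 0.069 and 0.077 m and horizontal distance between standard_mid and nest below 0.155 m and horizontal distance between standard_mid and block below 0.155 m and x of standard_mid in the frame of block between -0.015 and 0.015 m and height (world z) of standard_mid between 0.035 and 0.043 m and x of small_mid in the frame of nest between -0.119 and -0.089 m and y of small_mid in the frame of nest between -0.015 and 0.015 m and height (world z) of small_mid between 0.008 and 0.016 m and angle between the y axis of small_mid and the y axis of nest, either way round below 0.2 rad and linear speed of each of housing, small, weight, standard below 0.01 m/s); the robot touches nothing.
It fails at once if the coupling is shifted by more than 15 mm (distance of coupling from where it was at the start of the episode above 0.015 m).
It also fails if it takes over 109 s, if anything falls off the work surface, if the arm or the gripper's body presses on something with over 40 N, if the wrist force passes 120 N, or if a joint passes its speed limit or range.

## Working session

There is one attempt and no reset: what is moved stays moved. The work goes in short steps, Python scripts to look and compute and a shell command to move; the robot and the scene stay as the last step left them, time stands still between calls to the robot, and variables do not carry over. Pictures are saved under pics/ and viewed, at most 14 in all, crops included, and the job is handed in when it is done.

```bash
mkdir -p pics; ls; cat > h.py <<'E'
import numpy as np, cv2
from workcell import *
def ray(cam,u,v):
    m=camera_model(cam);K=np.array(m["camera_matrix"],float);T=np.array(m["cam_to_world"],float)
    p=cv2.undistortPoints(np.array([[[u,v]]],float),np.eye(3),None) if 0 else None
    d=np.array([(u-K[0,2])/K[0,0],(v-K[1,2])/K[1,1]]);s=d.copy()
    for _ in range(20): s=d/(1+m["k1"]*(s@s))
    return T[:3,3],T[:3,:3]@np.array([s[0],s[1],1.])
def onz(cam,u,v,z):
    o,d=ray(cam,u,v);return o+d*(z-o[2])/d[2]
def at_depth(cam,u,v,z):
    o,d=ray(cam,u,v);return o+d*z
E
python3 - <<'E'
from h import *
for c in("top","side"):
    im,d=read_camera(c);np.savez("v0_"+c,im=im,d=d);cv2.imwrite(f"pics/{c}0.png",im[:,:,::-1])
    m=camera_model(c);print(c,m["k1"],np.round(m["camera_matrix"],1).tolist(),np.round(m["cam_to_world"],3).tolist(),(d>0).mean())
print(sense())
E
```

```text
pics
top 0.02189364336049932 [[540.0, 0.0, 306.7], [0.0, 540.0, 238.5], [0.0, 0.0, 1.0]] [[-0.015, -0.988, 0.156, 0.34], [-1.0, 0.018, 0.016, -0.007], [-0.019, -0.156, -0.988, 1.226], [0.0, 0.0, 0.0, 1.0]] 0.9960026041666666
side 0.06414449070475907 [[602.2, 0.0, 326.3], [0.0, 602.2, 237.2], [0.0, 0.0, 1.0]] [[-0.728, -0.375, 0.574, -0.207], [-0.686, 0.386, -0.617, 0.772], [0.009, -0.843, -0.538, 0.731], [0.0, 0.0, 0.0, 1.0]] 0.9939908854166667
{'clock': 0.1, 'joint_positions': array([-1.27640621e+00,  2.77092942e-01, -2.77526331e-02,  1.26801029e+00,
       -5.84436173e-06,  1.46741227e+00]), 'dq': array([-0.00062263, -0.00109621,  0.00269752,  0.00157303, -0.00103131,
       -0.001526  ]), 'joint_torque': array([ 3.56919854e-04, -4.46709466e+01,  2.96128303e+01,  8.51300661e-03,
        2.50829783e-05, -1.52073682e-05]), 'tool_pos': array([ 0.24190624, -0.57555488,  0.24924494]), 'eef_rot': array([ 9.80286552e-01,  1.97578377e-01, -1.01105566e-04, -1.02479856e-03]), 'wrist_force': array([-0.41490233, -0.26994563, -0.2356166 ]), 'torque': array([ 0.01770445,  0.0413026 , -0.05581857]), 'gripper_force': 0.0, 'opening': 0.0854714589064028}
```

View pics/top0.png

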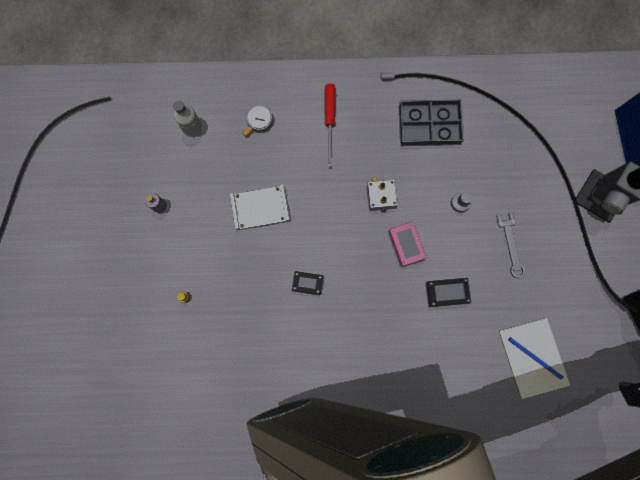

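View pics/side0.png

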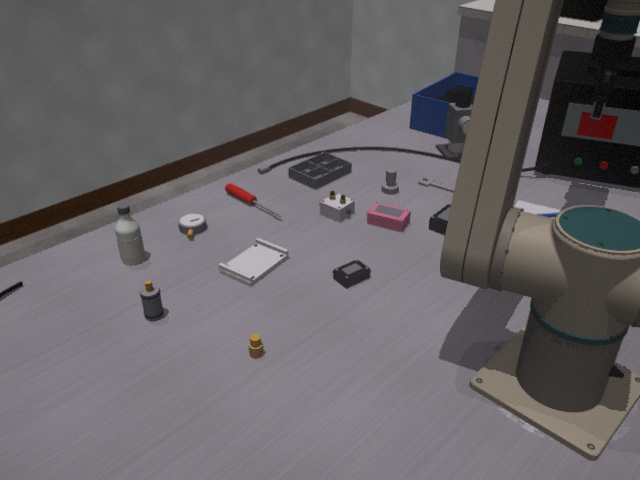

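The top view shows these parts:

| Part | Pixel (top view) |
|---|---|
| Nest | (260,208) |
| Block | (382,194) |
| Large black housing | (448,292) |
| Pink look-alike | (407,244) |
| Small housing | (308,283) |
| Weight | (461,202) |
| Standard | (155,203) |
| Coupling | (183,297) |

The bottle at (185,115) is not the standard: it is glass or white with no brass stem. The grey tray at (431,122) and the pink box are not the housing.

```bash
cat >> h.py <<'E'
def cloud(cam,d):
    m=camera_model(cam);K=np.array(m["camera_matrix"],float);T=np.array(m["cam_to_world"],float)
    v,u=np.mgrid[:480,:640];q=np.stack([(u-K[0,2])/K[0,0],(v-K[1,2])/K[1,1]],-1);s=q.copy()
    for _ in range(20): s=q/(1+m["k1"]*(s**2).sum(-1,keepdims=True))
    return (np.dstack([s,np.ones((480,640))])*d[...,None])@T[:3,:3].T+T[:3,3]
def rect(P):   # P Nx2 (m) -> centre, sides, angle of the long side (rad, about z from world y)
    (c,s,a)=cv2.minAreaRect((P*1000).astype(np.float32));b=cv2.boxPoints((c,s,a))
    e=[b[1]-b[0],b[2]-b[1]];l=max(e,key=np.linalg.norm);t=np.arctan2(-l[0],l[1]);t=(t+np.pi/2)%np.pi-np.pi/2
    return np.round(np.array(c),1),np.round(sorted(s),1),round(float(t),3)
E
python3 - <<'E'
from h import *
import cv2
z=np.load("v0_top.npz");im,d=z["im"],z["d"];P=cloud("top",d)
S=dict(np.load("v0_side.npz"));Q=cloud("side",S["d"])
print("bench z top",np.round(np.median(P[330:350,80:240,2]),4))
W=dict(nest=(225,180,300,235),block=(362,172,402,215),big=(420,272,478,312),small=(286,266,330,300),weight=(446,188,476,218),std=(140,188,172,218),coup=(172,286,194,306))
for n,(a,b,c,e) in W.items():
    p=P[b:e,a:c].reshape(-1,3);h=p[p[:,2]>0.007]
    zt=np.percentile(h[:,2],97);t=h[h[:,2]>zt-0.006]
    ctr=h.mean(0)
    k=(np.hypot(Q[...,0]-ctr[0],Q[...,1]-ctr[1])<0.045)&(Q[...,2]>0.007)
    q=Q[k]
    print(n,len(h),"z pct",np.round(np.percentile(h[:,2],[10,50,90,99])*1000,1),"all",rect(h[:,:2]),"top",rect(t[:,:2]),"mean",np.round(t.mean(0)*1000,1), "side z99",np.round(np.percentile(q[:,2],[50,98])*1000,1) if len(q) else None, np.round(q[q[:,2]>np.percentile(q[:,2],98)-.008].mean(0)*1000,1) if len(q) else None)
big=np.vstack([np.hstack([cv2.resize(im[y:y+48,x:x+64][:,:,::-1],(384,288),interpolation=cv2.INTER_CUBIC) for x,y in r]) for r in [((416,268),(276,260)),((429,178),(123,179))]])
cv2.imwrite("pics/crop0.png",big)
E
```

```text
bench z top 0.0017
nest 1992 z pct [10.5 13.9 22.4 28.2] all (array([504.9,  96. ]), array([160.3, 353.4]), -1.439) top (array([488.7,  93.8]), array([128. , 334.9]), -1.341) mean [589.8 114.8  98. ] side z99 [12.7 15.8] [602.3 120.7  12.7]
block 834 z pct [24.9 37.  41.7 58.9] all (array([ 504.1, -116.9]), array([ 99.7, 382.2]), 1.233) top (array([489.1, -91.4]), array([ 24.5, 341.6]), 1.125) mean [ 583.6 -134.1  233. ] side z99 [33.8 52.9] [ 625.6 -157.6   50.5]
big 1140 z pct [ 29.2  33.4  36.3 763.5] all (array([ 396.3, -177.3]), array([ 87.3, 348.4]), 0.072) top (array([ 389.8, -172.1]), array([ 58.7, 340.4]), 0.12) mean [ 404.4 -291.6   53.3] side z99 [30.9 35.3] [ 412.3 -279.4   32.1]
small 594 z pct [21.8 25.4 28.4 32.9] all (array([405.5,  16.4]), array([ 73.2, 118.3]), 1.365) top (array([398.1,  18.3]), array([ 64.2, 108.5]), 1.444) mean [429.6  13.8  38.9] side z99 [23.4 27.1] [426.7  16.2  24.2]
weight 354 z pct [14.5 21.1 60.5 65.1] all (array([ 503.1, -177.3]), array([ 62. , 467.7]), 0.63) top (array([ 483.5, -174.6]), array([ 24.4, 440.8]), 0.651) mean [ 601.  -328.8   97.9] side z99 [26.6 59. ] [ 606.  -337.4   56.5]
std 313 z pct [  15.6   59.4   75.3 1225.7] all (array([509.4, 184.7]), array([ 71.4, 505.8]), -0.584) top (array([478. , 177.5]), array([  9.5, 460. ]), -0.663) mean [537.5 251.4 407.4] side z99 [45.9 78.9] [613.8 355.3  77.3]
coup 112 z pct [  14.2   33.3   40.7 1225.7] all (array([368.6, 159.4]), array([ 32.2, 335.4]), -0.265) top (array([369.1, 147.1]), array([ 17.4, 312.4]), -0.241) mean [399.2 267.8 133.8] side z99 [23.9 40.5] [401.4 291.3  37.9]
```

View pics/crop0.png

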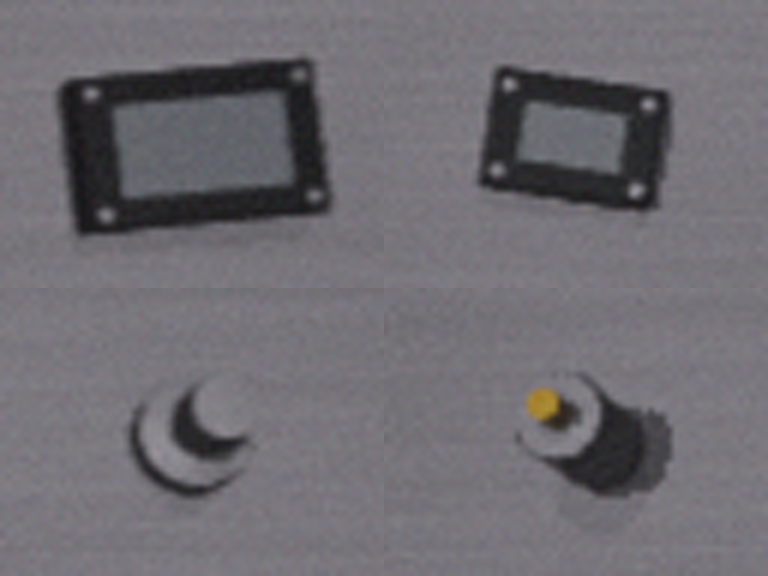

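The crop confirms all four parts: large housing (larger black box, panel centre about (450,292)), small housing (308,283), knobbed weight (461,202) and brass-stemmed standard (155,203). Next I'll get robust positions by filtering the depth outliers and casting colour-mask rays.

```bash
cat > m.py <<'E'
from h import *
def load(tag):
    return {c:(lambda z:(z["im"],z["d"]))(np.load(f"{tag}_{c}.npz")) for c in("top","side")}
def region(P,c,r,z0,z1):
    k=(np.hypot(P[...,0]-c[0],P[...,1]-c[1])<r)&(P[...,2]>z0)&(P[...,2]<z1)
    n,l,s,_=cv2.connectedComponentsWithStats(k.astype(np.uint8),connectivity=8)
    return P[l==1+np.argmax(s[1:,4])] if n>1 else np.zeros((0,3))
E
python3 - <<'E'
from m import *
V=load("v0");C={c:cloud(c,V[c][1]) for c in V}
G=dict(nest=((.60,.115),.08,.007,.03),nestlip=((.60,.115),.08,.017,.03),block=((.625,-.16),.05,.03,.042),fit=((.625,-.16),.05,.045,.065),big=((.405,-.29),.06,.026,.038),small=((.427,.015),.05,.018,.03),knob=((.605,-.335),.035,.05,.067),base=((.605,-.335),.04,.010,.022),stdtop=((.612,.355),.04,.053,.066),stem=((.612,.355),.04,.069,.084),coup=((.40,.29),.03,.01,.045))
for n,g in G.items():
    for c in C:
        p=region(C[c],*g)
        if len(p)>5: print(n,c,len(p),"mean",np.round(np.median(p,0)*1000,1),"rect",*rect(p[:,:2]))
E
```

```text
nest top 1948 mean [605.5 121.9  13.9] rect [607.7 121.7] [ 88.1 125.3] 0.141
nest side 1631 mean [600.9 120.2  13.1] rect [604.  119.4] [ 88.3 130.2] 0.163
nestlip top 142 mean [595.9 177.8  23.2] rect [597.3 177.3] [10.7 82.1] -1.407
nestlip side 160 mean [593.  177.5  21.7] rect [595.7 177.8] [12.3 85.8] -1.413
block top 636 mean [ 626.3 -156.    37.2] rect [ 627.8 -157.6] [60. 61.] -1.503
block side 326 mean [ 620.2 -151.4   36.1] rect [ 625.4 -158.2] [65.  66.1] 0.041
fit top 30 mean [ 641.9 -156.1   52.2] rect [ 641.4 -156.1] [10.1 11.4] -0.079
fit side 25 mean [ 640.4 -157.3   51. ] rect [ 643.2 -159.2] [ 9.5 19. ] 0.753
big top 1034 mean [ 404.6 -295.8   33.4] rect [ 405.  -296.6] [56. 91.] 0.076
big side 251 mean [ 414.6 -274.5   32.2] rect [ 421.5 -286.4] [38.9 91.8] 0.482
small top 559 mean [429.9  14.3  25.3] rect [430.5  14.7] [44.3 64.8] -0.167
small side 478 mean [425.8  17.3  24.3] rect [428.3  13.7] [47.8 67.1] -0.137
knob top 120 mean [ 608.9 -339.2   58.7] rect [ 608.9 -339.7] [24.8 25.7] 0.78
knob side 63 mean [ 605.3 -335.9   56.8] rect [ 606.1 -338.8] [25.7 26.2] 0.855
base top 177 mean [ 601.5 -330.6   17.5] rect [ 608. -337.] [38.6 43.1] -0.823
base side 116 mean [ 601.3 -332.3   16.4] rect [ 606.2 -337.2] [41.3 41.6] 0.637
stdtop top 161 mean [614.  351.4  60.9] rect [616.1 354.5] [32.4 32.9] -1.413
stdtop side 206 mean [609.7 357.5  60.4] rect [613.9 355.2] [32.5 33.1] -0.469
stem top 30 mean [616.4 354.4  78.7] rect [616.5 354.5] [ 9.9 11.7] -0.248
stem side 52 mean [612.9 355.9  77. ] rect [614.9 354.2] [10.9 14.5] 0.802
coup top 102 mean [403.6 287.7  34.7] rect [404.4 289.8] [20.3 20.5] 0.017
coup side 241 mean [397.9 294.7  24.9] rect [401.5 292. ] [22.5 23. ] 0.532
```

```bash
python3 -m crank '{"xyz":[[0.02,0.035,-0.01],[0.04,0.07,-0.02],[0.06,0.105,-0.04],[0.08,0.14,-0.06],[0.1,0.175,-0.07],[0.12,0.21,-0.08],[0.145,0.245,-0.09],[0.163,0.28,-0.1]],"rotation":[[0,0,8],[0,0,16],[0,0,24],[0,0,32],[0,0,40],[0,0,48],[0,0,56],[0,0,64]]}' 1
```

```text
clock: 0.9
tool_pos: [0.4059, -0.2946, 0.1497]
eef_rot: [0.725, 0.689, 0.0, 0.0]
wrist_force: [1.2, 0.3, 0.6]
opening: 0.0849
gripper_force: 0.0
```

```bash
python3 -m crank '{"xyz":[[-0.001,-0.001,-0.01],[-0.001,-0.001,-0.03],[-0.001,-0.001,-0.055],[-0.001,-0.001,-0.08],[-0.001,-0.001,-0.1],[-0.001,-0.001,-0.115],[-0.001,-0.001,-0.123],[-0.001,-0.001,-0.126]],"rotation":[[0,0,4],[0,0,7.5],[0,0,7.5],[0,0,7.5],[0,0,7.5],[0,0,7.5],[0,0,7.5],[0,0,7.5]]}' 1; python3 -m crank '{"xyz":[[0,0,0],[0,0,0],[0,0,0],[0,0,0],[0,0,0],[0,0,0],[0,0,0],[0,0,0]],"rotation":[[0,0,0],[0,0,0],[0,0,0],[0,0,0],[0,0,0],[0,0,0],[0,0,0],[0,0,0]]}' -1
```

```text
clock: 1.7
tool_pos: [0.4034, -0.2966, 0.0233]
eef_rot: [0.68, 0.733, 0.0, -0.001]
wrist_force: [-0.5, 0.1, -0.7]
opening: 0.0851
gripper_force: 0.0
clock: 2.5
tool_pos: [0.405, -0.2981, 0.0254]
eef_rot: [0.68, 0.733, -0.0, 0.001]
wrist_force: [0.2, -0.5, 6.3]
opening: 0.0551
gripper_force: 65.6
```

```bash
python3 -m crank '{"xyz":[[0,0,0.01],[0,0,0.035],[0,0,0.07],[0.005,0.01,0.1],[0.015,0.03,0.12],[0.03,0.06,0.12],[0.045,0.09,0.12],[0.06,0.12,0.12]],"rotation":[[0,0,0],[0,0,0],[0,0,0],[0,0,0],[0,0,0],[0,0,0],[0,0,0],[0,0,0]]}'; python3 -m crank '{"xyz":[[0.018,0.037,0],[0.036,0.074,0],[0.054,0.111,0],[0.072,0.148,0],[0.09,0.185,0],[0.108,0.222,0],[0.126,0.26,0],[0.14,0.29,0]],"rotation":[[0,0,0.5],[0,0,1],[0,0,1.5],[0,0,2],[0,0,2.5],[0,0,3],[0,0,4],[0,0,4.5]]}'; python3 - <<'E'
from h import *
s=sense();print(s["tool_pos"],s["opening"],2*np.arctan2(s["eef_rot"][1],s["eef_rot"][0])-np.pi/2)
for c in("top","side"):
    im,d=read_camera(c);np.savez("v1_"+c,im=im,d=d);cv2.imwrite(f"pics/{c}1.png",im[:,:,::-1])
E
```

```text
clock: 3.3
tool_pos: [0.464, -0.1759, 0.1448]
eef_rot: [0.68, 0.733, 0.0, -0.0]
wrist_force: [0.5, 0.8, -1.8]
opening: 0.055
gripper_force: 64.9
clock: 4.1
tool_pos: [0.6042, 0.115, 0.1443]
eef_rot: [0.65, 0.76, -0.0, -0.0]
wrist_force: [-0.0, 0.4, -1.8]
opening: 0.0547
gripper_force: 64.9
[0.60417607 0.11499831 0.14427161] 0.054738332637081284 0.15509184378975305
```

View pics/side1.png

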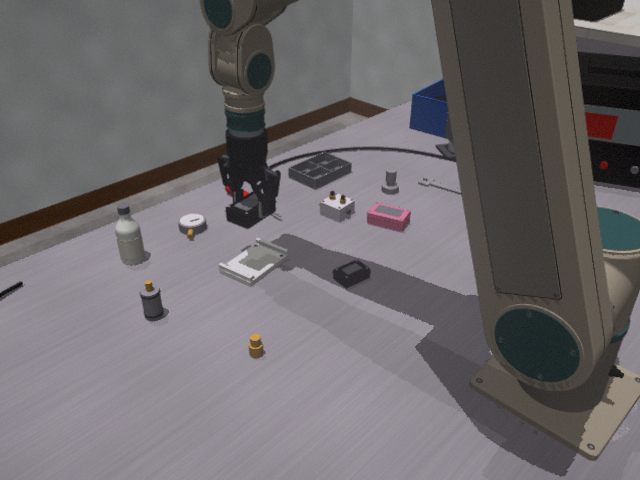

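The side view shows the housing held level at (250,208), above the nest at (255,262). Next I lower it.

```bash
python3 -m crank '{"xyz":[[0.001,0.002,-0.01],[0.001,0.004,-0.03],[0.001,0.004,-0.05],[0.001,0.004,-0.07],[0.001,0.004,-0.085],[0.001,0.004,-0.097],[0.001,0.004,-0.104],[0.001,0.004,-0.107]],"rotation":[[0,0,0],[0,0,0],[0,0,0],[0,0,0],[0,0,0],[0,0,0],[0,0,0],[0,0,0]]}'; python3 -m crank '{"xyz":[[0,0,-0.001],[0,0,-0.001],[0,0,-0.001],[0,0,-0.001],[0,0,-0.001],[0,0,-0.001],[0,0,-0.001],[0,0,-0.001]],"rotation":[[0,0,0],[0,0,0],[0,0,0],[0,0,0],[0,0,0],[0,0,0],[0,0,0],[0,0,0]]}'
```

```text
clock: 5.0
tool_pos: [0.6042, 0.1163, 0.0375]
eef_rot: [0.651, 0.759, -0.001, -0.001]
wrist_force: [-7.8, -1.1, 16.8]
opening: 0.0548
gripper_force: 67.1
clock: 5.8
tool_pos: [0.6055, 0.1166, 0.0374]
eef_rot: [0.651, 0.759, 0.0, 0.0]
wrist_force: [-2.1, -1.2, 6.0]
opening: 0.0547
gripper_force: 65.6
```

```bash
python3 -m crank '{"xyz":[[0,0,0],[0,0,0],[0,0,0],[0,0,0],[0,0,0.005],[0,0,0.02],[0,0,0.05],[0,0,0.08]],"rotation":[[0,0,0],[0,0,0],[0,0,0],[0,0,0],[0,0,0],[0,0,0],[0,0,0],[0,0,0]]}' 1; python3 -m crank '{"xyz":[[-0.02,-0.012,0.02],[-0.045,-0.026,0.03],[-0.07,-0.04,0.03],[-0.095,-0.056,0.03],[-0.12,-0.07,0.03],[-0.145,-0.085,0.03],[-0.165,-0.097,0.01],[-0.176,-0.102,-0.01]],"rotation":[[0,0,-2],[0,0,-4],[0,0,-6],[0,0,-8],[0,0,-10],[0,0,-12],[0,0,-15],[0,0,-17.5]]}'; python3 - <<'E'
from m import *
s=sense();print(s["tool_pos"],s["opening"],2*np.arctan2(s["eef_rot"][1],s["eef_rot"][0])-np.pi/2)
for c in("top","side"):
    im,d=read_camera(c);np.savez("v2_"+c,im=im,d=d);cv2.imwrite(f"pics/{c}2.png",im[:,:,::-1])
    C=cloud(c,d)
    for n,g in dict(big=((.605,.12),.06,.037,.05),small=((.427,.015),.05,.018,.03)).items():
        p=region(C,*g)
        if len(p)>5: print(n,c,len(p),np.round(np.median(p,0)*1000,1),*rect(p[:,:2]))
E
```

```text
clock: 6.6
tool_pos: [0.6048, 0.1168, 0.1178]
eef_rot: [0.651, 0.759, -0.0, -0.0]
wrist_force: [0.7, -0.4, 0.2]
opening: 0.0851
gripper_force: 0.0
clock: 7.4
tool_pos: [0.4286, 0.014, 0.1077]
eef_rot: [0.76, 0.65, 0.001, 0.001]
wrist_force: [0.2, -0.2, -1.4]
opening: 0.0856
gripper_force: 0.0
[0.42863943 0.01401737 0.10765971] 0.08561738330384631 -0.15485850784527333
big top 957 [603.9 116.4  45.4] [605.4 117.7] [57.6 88.8] 0.166
big side 758 [598.5 121.2  44.6] [602.8 117. ] [59.5 91.6] 0.135
small side 478 [425.2  17.4  24.3] [428.7  13.5] [49.3 65.9] -0.162
```

View pics/side2.png

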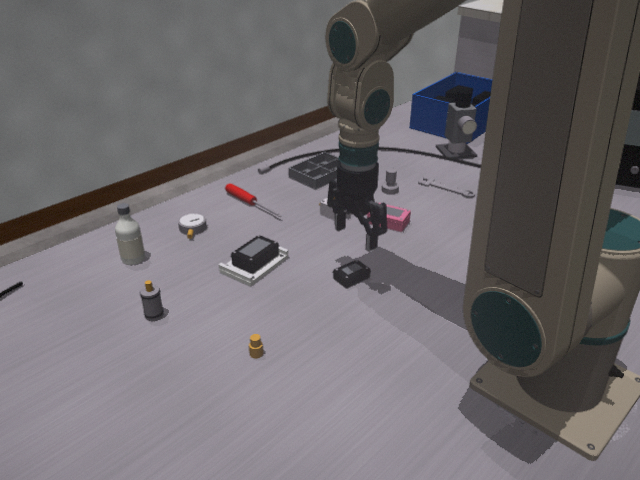

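The large housing lies flat in the nest at (255,253) in the side view, about 3 mm off centre along its length, which is within tolerance. The gripper is above the small housing at (352,272), so I'll grasp it.

```bash
python3 -m crank '{"xyz":[[0.001,0,-0.02],[0.001,0,-0.04],[0.001,0,-0.058],[0.001,0,-0.07],[0.001,0,-0.078],[0.001,0,-0.082],[0.001,0,-0.082],[0.001,0,-0.082]],"rotation":[[0,0,0],[0,0,0],[0,0,0],[0,0,0],[0,0,0],[0,0,0],[0,0,0],[0,0,0]]}' 1; python3 -m crank '{"xyz":[[0,0,0],[0,0,0],[0,0,0],[0,0,0],[0,0,0],[0,0,0],[0,0,0],[0,0,0]],"rotation":[[0,0,0],[0,0,0],[0,0,0],[0,0,0],[0,0,0],[0,0,0],[0,0,0],[0,0,0]]}' -1;  python3 -m crank '{"xyz":[[0,0,0.01],[0,0,0.03],[0.005,0.006,0.05],[0.017,0.02,0.06],[0.03,0.036,0.06],[0.045,0.055,0.06],[0.06,0.074,0.06],[0.074,0.09,0.06]],"rotation":[[0,0,0],[0,0,0],[0,0,3],[0,0,6],[0,0,9],[0,0,12],[0,0,15],[0,0,17.8]]}'
```

```text
clock: 8.3
tool_pos: [0.431, 0.0148, 0.025]
eef_rot: [0.759, 0.651, 0.0, 0.0]
wrist_force: [0.6, -0.2, -0.3]
opening: 0.0853
gripper_force: 0.0
clock: 9.1
tool_pos: [0.4308, 0.0147, 0.025]
eef_rot: [0.759, 0.651, 0.0, 0.0]
wrist_force: [-0.7, 0.6, 6.3]
opening: 0.0427
gripper_force: 61.8
clock: 9.9
tool_pos: [0.5043, 0.1057, 0.0846]
eef_rot: [0.648, 0.762, -0.0, -0.0]
wrist_force: [0.7, 0.8, -0.4]
opening: 0.0427
gripper_force: 61.2
```

```bash
python3 -m crank '{"xyz":[[-0.001,-0.001,-0.015],[-0.0015,-0.0015,-0.03],[-0.0015,-0.0015,-0.042],[-0.0015,-0.0015,-0.05],[-0.0015,-0.0015,-0.056],[-0.0015,-0.0015,-0.059],[-0.0015,-0.0015,-0.06],[-0.0015,-0.0015,-0.06]],"rotation":[[0,0,0],[0,0,0],[0,0,0],[0,0,0],[0,0,0],[0,0,0],[0,0,0],[0,0,0]]}'; python3 -m crank '{"xyz":[[0,0,0],[0,0,0],[0,0,0],[0,0,0],[0,0,0.01],[0,0,0.04],[0,0,0.08],[0,0,0.12]],"rotation":[[0,0,0],[0,0,0],[0,0,0],[0,0,0],[0,0,0],[0,0,0],[0,0,0],[0,0,0]]}' 0.4; python3 -m crank '{"xyz":[[0.01,-0.045,0.01],[0.02,-0.09,0.02],[0.03,-0.135,0.02],[0.04,-0.18,0.02],[0.05,-0.225,0.02],[0.06,-0.27,0.02],[0.07,-0.315,0.02],[0.08,-0.36,0.01]],"rotation":[[0,0,0],[0,0,0],[0,0,0],[0,0,0],[0,0,0],[0,0,0],[0,0,0],[0,0,0]]}' 0.4; python3 - <<'E'
from m import *
s=sense();print(s["tool_pos"],s["opening"],2*np.arctan2(s["eef_rot"][1],s["eef_rot"][0])-np.pi/2)
for c in("top","side"):
    im,d=read_camera(c);np.savez("v3_"+c,im=im,d=d);cv2.imwrite(f"pics/{c}3.png",im[:,:,::-1])
    C=cloud(c,d)
    for n,g in dict(big=((.605,.12),.06,.037,.05),small=((.503,.104),.05,.018,.03),knob=((.607,-.338),.035,.05,.067)).items():
        p=region(C,*g)
        if len(p)>5: print(n,c,len(p),np.round(np.median(p,0)*1000,1),*rect(p[:,:2]))
E
```

```text
clock: 10.7
tool_pos: [0.5024, 0.1032, 0.025]
eef_rot: [0.649, 0.761, -0.0, -0.0]
wrist_force: [-2.2, 0.0, 3.2]
opening: 0.0427
gripper_force: 61.6
clock: 11.5
tool_pos: [0.502, 0.1033, 0.1458]
eef_rot: [0.649, 0.761, -0.0, -0.0]
wrist_force: [0.5, -0.4, -0.0]
opening: 0.0595
gripper_force: 0.0
clock: 12.3
tool_pos: [0.584, -0.2593, 0.1566]
eef_rot: [0.649, 0.761, 0.0, 0.002]
wrist_force: [1.1, -0.7, -0.4]
opening: 0.0597
gripper_force: 0.0
[ 0.58395287 -0.25930096  0.15664331] 0.059683711552647976 0.1585235845436499
big top 955 [604.1 116.5  45.4] [605.7 117.6] [57.2 88.3] 0.148
small top 549 [502.5 102.9  25.4] [502.9 102.9] [44.5 64.9] 0.135
big side 765 [598.4 121.5  44.4] [603.2 116.1] [59.6 91.9] 0.139
small side 493 [497.1 105.8  24.4] [500.  101.7] [45.6 68.1] 0.157
knob side 65 [ 605.  -335.5   56.9] [ 607.2 -337.4] [25.5 26.8] -1.268
```

```bash
python3 -m crank '{"xyz":[[0.01,-0.03,0],[0.02,-0.06,0],[0.024,-0.079,0],[0.024,-0.079,-0.02],[0.024,-0.079,-0.045],[0.024,-0.079,-0.07],[0.024,-0.079,-0.09],[0.024,-0.079,-0.1]],"rotation":[[0,0,0],[0,0,0],[0,0,0],[0,0,0],[0,0,0],[0,0,0],[0,0,0],[0,0,0]]}' 0.4; python3 -m crank '{"xyz":[[0,0,-0.008],[0,0,-0.012],[0,0,-0.012],[0,0,-0.012],[0,0,-0.012],[0,0,-0.012],[0,0,-0.012],[0,0,-0.012]],"rotation":[[0,0,0],[0,0,0],[0,0,0],[0,0,0],[0,0,0],[0,0,0],[0,0,0],[0,0,0]]}' 0.4; python3 -m crank '{"xyz":[[0,0,0],[0,0,0],[0,0,0],[0,0,0],[0,0,0],[0,0,0],[0,0,0],[0,0,0]],"rotation":[[0,0,0],[0,0,0],[0,0,0],[0,0,0],[0,0,0],[0,0,0],[0,0,0],[0,0,0]]}' -1
```

```text
clock: 13.2
tool_pos: [0.6052, -0.3339, 0.0525]
eef_rot: [0.649, 0.761, -0.0, -0.002]
wrist_force: [-0.1, 0.7, -0.7]
opening: 0.0597
gripper_force: 0.0
clock: 14.0
tool_pos: [0.6067, -0.3358, 0.0425]
eef_rot: [0.649, 0.761, 0.0, 0.0]
wrist_force: [0.1, -0.1, 0.0]
opening: 0.0599
gripper_force: 0.0
clock: 14.8
tool_pos: [0.6071, -0.3358, 0.0426]
eef_rot: [0.649, 0.761, 0.0, 0.0]
wrist_force: [1.6, 0.7, 2.3]
opening: 0.0242
gripper_force: 58.8
```

```bash
python3 -m crank '{"xyz":[[0,0,0.01],[0,0,0.035],[0,0,0.07],[0,0.01,0.1],[0,0.03,0.12],[0,0.06,0.13],[0,0.095,0.13],[0,0.135,0.13]],"rotation":[[0,0,0],[0,0,0],[0,0,0],[0,0,0],[0,0,0],[0,0,0],[0,0,0],[0,0,0]]}'; python3 -m crank '{"xyz":[[0,0.04,0],[0,0.08,0],[0,0.12,0],[0,0.16,0],[0,0.2,0],[0,0.24,0],[0,0.27,0],[0,0.29,0]],"rotation":[[0,0,0],[0,0,0],[0,0,0],[0,0,0],[0,0,0],[0,0,0],[0,0,0],[0,0,0]]}';python3 -m crank '{"xyz":[[-0.001,0.015,0],[-0.001,0.025,0],[-0.001,0.03,0],[-0.001,0.03,-0.015],[-0.001,0.03,-0.03],[-0.001,0.03,-0.04],[-0.001,0.03,-0.045],[-0.001,0.03,-0.045]],"rotation":[[0,0,0],[0,0,0],[0,0,0],[0,0,0],[0,0,0],[0,0,0],[0,0,0],[0,0,0]]}'; python3 - <<'E'
from m import *
s=sense();print(s["tool_pos"],s["opening"])
for c in("top","side"):
    im,d=read_camera(c);np.savez("v4_"+c,im=im,d=d);cv2.imwrite(f"pics/{c}4.png",im[:,:,::-1])
    C=cloud(c,d)
    for n,g in dict(base=((.605,.12),.035,.081,.108),).items():
        p=region(C,*g)
        if len(p)>5: print(n,c,len(p),np.round(np.median(p,0)*1000,1),*rect(p[:,:2]),np.round(np.percentile(p[:,2],[1,99]),3))
x,y=190,200;cv2.imwrite("pics/side4c.png",cv2.resize(im[140:290,170:370][:,:,::-1],(800,600),interpolation=cv2.INTER_CUBIC))
E
```

```text
clock: 15.6
tool_pos: [0.6056, -0.2003, 0.1725]
eef_rot: [0.65, 0.76, -0.001, -0.0]
wrist_force: [1.1, 0.1, -3.3]
opening: 0.0246
gripper_force: 59.1
clock: 16.4
tool_pos: [0.6049, 0.0912, 0.1716]
eef_rot: [0.648, 0.761, -0.001, -0.001]
wrist_force: [-0.1, 0.2, -2.6]
opening: 0.0242
gripper_force: 59.1
clock: 17.2
tool_pos: [0.6044, 0.1187, 0.1255]
eef_rot: [0.649, 0.761, -0.001, -0.001]
wrist_force: [0.6, 0.3, -2.8]
opening: 0.0241
gripper_force: 59.2
[0.60443127 0.11868877 0.12550684] 0.024055030820932896
base top 86 [600.   99.7 100.5] [602.4  99.9] [13.3 34.9] 1.412 [0.087 0.106]
base side 256 [592.9 123.5  98.9] [600.1 117.7] [35.9 42.7] -0.877 [0.085 0.106]
```

View pics/side4c.png

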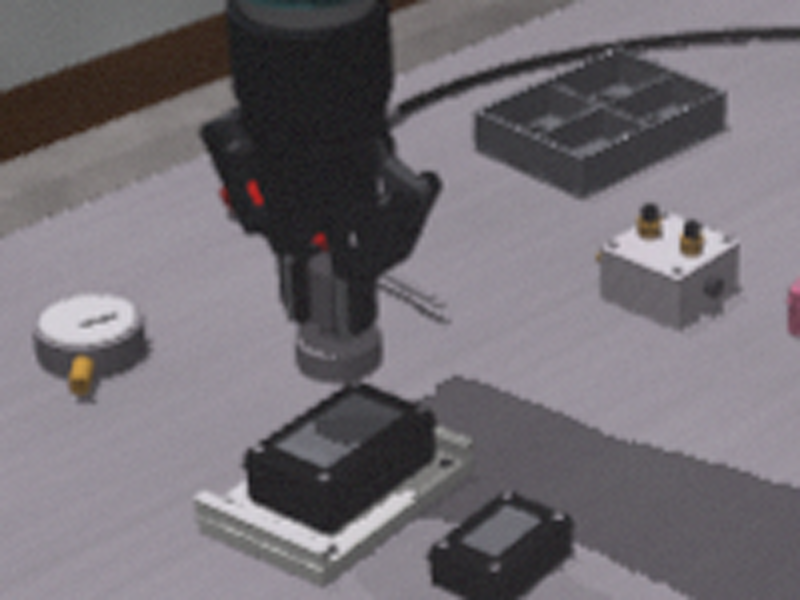

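The crop shows the weight held upright, with its base at about (340,350) in the crop, above the housing panel. Its axis is within a few mm of the housing centre. I'll lower and release.

```bash
python3 -m crank '{"xyz":[[0.001,0.001,-0.01],[0.001,0.001,-0.02],[0.001,0.001,-0.028],[0.001,0.001,-0.033],[0.001,0.001,-0.036],[0.001,0.001,-0.0375],[0.001,0.001,-0.038],[0.001,0.001,-0.038]],"rotation":[[0,0,0],[0,0,0],[0,0,0],[0,0,0],[0,0,0],[0,0,0],[0,0,0],[0,0,0]]}'; python3 -m crank '{"xyz":[[0,0,-0.0005],[0,0,-0.001],[0,0,-0.001],[0,0,-0.001],[0,0,-0.001],[0,0,-0.001],[0,0,-0.001],[0,0,-0.001]],"rotation":[[0,0,0],[0,0,0],[0,0,0],[0,0,0],[0,0,0],[0,0,0],[0,0,0],[0,0,0]]}'
```

```text
clock: 18.1
tool_pos: [0.6069, 0.1203, 0.0896]
eef_rot: [0.649, 0.761, 0.0, 0.0]
wrist_force: [0.3, 0.1, -1.7]
opening: 0.0243
gripper_force: 59.2
clock: 18.9
tool_pos: [0.6066, 0.1203, 0.0883]
eef_rot: [0.649, 0.761, 0.0, 0.0]
wrist_force: [0.0, 0.3, -2.5]
opening: 0.0243
gripper_force: 59.2
```

```bash
python3 -m crank '{"xyz":[[0,0,-0.0005],[0,0,-0.001],[0,0,-0.0012],[0,0,-0.0015],[0,0,-0.0015],[0,0,-0.0015],[0,0,-0.0015],[0,0,-0.0015]],"rotation":[[0,0,0],[0,0,0],[0,0,0],[0,0,0],[0,0,0],[0,0,0],[0,0,0],[0,0,0]]}'
```

```text
clock: 19.7
tool_pos: [0.6066, 0.1203, 0.0868]
eef_rot: [0.649, 0.761, 0.0, 0.0]
wrist_force: [0.3, -1.1, -1.3]
opening: 0.0246
gripper_force: 59.2
```

```bash
python3 -m crank '{"xyz":[[0,0,-0.0005],[0,0,-0.0005],[0,0,-0.0005],[0,0,-0.0005],[0,0,-0.0005],[0,0,-0.0005],[0,0,-0.0005],[0,0,-0.0005]],"rotation":[[0,0,0],[0,0,0],[0,0,0],[0,0,0],[0,0,0],[0,0,0],[0,0,0],[0,0,0]]}'; python3 -m crank '{"xyz":[[0,0,0],[0,0,0],[0,0,0],[0,0,0],[0,0,0.01],[0,0,0.03],[0,0,0.06],[0,0,0.09]],"rotation":[[0,0,0],[0,0,0],[0,0,0],[0,0,0],[0,0,0],[0,0,0],[0,0,0],[0,0,0]]}' 0.4; python3 -m crank '{"xyz":[[0,0.03,0.02],[0,0.07,0.02],[0,0.11,0.02],[0,0.15,0.02],[0.003,0.18,0.01],[0.006,0.21,0],[0.008,0.23,-0.01],[0.008,0.235,-0.03]],"rotation":[[0,0,0],[0,0,0],[0,0,0],[0,0,0],[0,0,0],[0,0,0],[0,0,0],[0,0,0]]}' 0.7; python3 - <<'E'
from m import *
s=sense();print(s["tool_pos"],s["opening"])
for c in("top","side"):
    im,d=read_camera(c);np.savez("v5_"+c,im=im,d=d);cv2.imwrite(f"pics/{c}5.png",im[:,:,::-1])
    C=cloud(c,d)
    for n,g in dict(knob=((.605,.12),.035,.094,.112),wb=((.605,.12),.035,.054,.066),big=((.605,.12),.06,.037,.05),stdtop=((.612,.355),.04,.053,.066),stem=((.612,.355),.04,.069,.084)).items():
        p=region(C,*g)
        if len(p)>5: print(n,c,len(p),np.round(np.median(p,0)*1000,1),*rect(p[:,:2]))
E
```

```text
clock: 20.5
tool_pos: [0.6067, 0.1203, 0.0866]
eef_rot: [0.649, 0.761, 0.0, 0.0]
wrist_force: [-0.1, -0.0, 2.9]
opening: 0.0245
gripper_force: 59.5
clock: 21.3
tool_pos: [0.6063, 0.1203, 0.1776]
eef_rot: [0.649, 0.761, -0.0, -0.0]
wrist_force: [1.4, -0.4, 0.2]
opening: 0.06
gripper_force: 0.0
clock: 22.1
tool_pos: [0.6161, 0.3582, 0.1479]
eef_rot: [0.648, 0.762, 0.002, 0.001]
wrist_force: [0.3, 0.2, -0.2]
opening: 0.073
gripper_force: 0.0
[0.61605892 0.35822768 0.1479381 ] 0.07300224325471225
knob top 120 [606.7 116.3 103.6] [607.8 115.4] [23.7 25.7] -1.522
wb top 164 [599.7 110.1  61.8] [605.6 115.2] [38.8 42.7] 0.338
big top 640 [598.6 114.6  45.4] [605.7 117.6] [57.3 88.6] 0.157
stdtop top 157 [613.9 351.   60.8] [616.8 354.2] [32.4 34.7] -1.531
stem top 28 [616.1 353.8  78.5] [616.8 355.1] [10.1 11.1] -0.435
knob side 109 [602.8 118.  101.7] [605.2 116. ] [23.8 24.5] 0.211
wb side 199 [598.3 122.3  61. ] [603.1 116.8] [39.5 43.6] -0.588
big side 535 [589.3 135.4  44.2] [603.4 117.1] [59.9 91.8] 0.177
stdtop side 204 [609.5 358.2  60.7] [615.3 354.6] [32.5 33.7] 1.291
stem side 51 [613.  354.7  77.2] [614.6 354.9] [11.8 12.4] 0.755
```

View pics/side5.png

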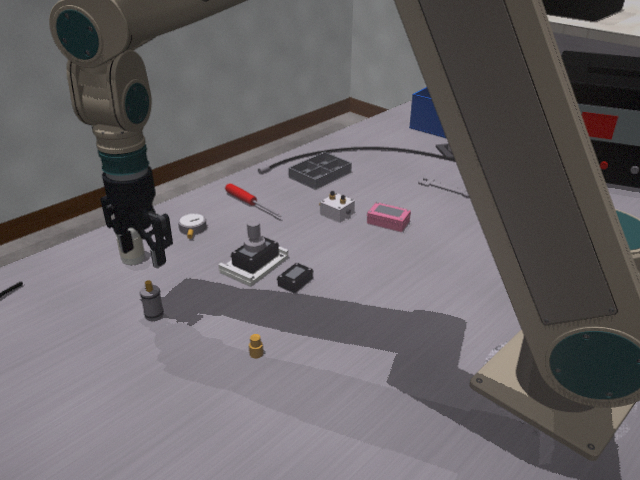

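The side view shows the weight upright on the housing at (254,235), the small housing in front of the nest at (296,277), and the gripper above the standard at (151,300). I'll grasp the standard.

```bash
python3 -m crank '{"xyz":[[0,-0.002,0],[0,-0.003,-0.02],[0,-0.003,-0.045],[0,-0.003,-0.07],[0,-0.003,-0.09],[0,-0.003,-0.1],[0,-0.003,-0.106],[0,-0.003,-0.108]],"rotation":[[0,0,0],[0,0,0],[0,0,0],[0,0,0],[0,0,0],[0,0,0],[0,0,0],[0,0,0]]}' 0.7; python3 -m crank '{"xyz":[[0,0,0],[0,0,0],[0,0,0],[0,0,0],[0,0,0],[0,0,0],[0,0,0],[0,0,0]],"rotation":[[0,0,0],[0,0,0],[0,0,0],[0,0,0],[0,0,0],[0,0,0],[0,0,0],[0,0,0]]}' -1
```

```text
clock: 23.0
tool_pos: [0.6152, 0.352, 0.0389]
eef_rot: [0.649, 0.761, 0.0, 0.0]
wrist_force: [-0.4, 0.5, 0.8]
opening: 0.0724
gripper_force: 0.0
clock: 23.8
tool_pos: [0.6159, 0.3529, 0.0399]
eef_rot: [0.649, 0.761, 0.001, 0.001]
wrist_force: [0.9, 0.5, 5.1]
opening: 0.0329
gripper_force: 59.8
```

```bash
python3 -m crank '{"xyz":[[0,0,0.01],[0,0,0.035],[0,0,0.07],[0,0,0.11],[0,-0.01,0.145],[0,-0.03,0.165],[0,-0.06,0.17],[0,-0.1,0.17]],"rotation":[[0,0,0],[0,0,0],[0,0,0],[0,0,0],[0,0,0],[0,0,0],[0,0,0],[0,0,0]]}'; python3 -m crank '{"xyz":[[0,-0.04,0],[0,-0.08,0],[0,-0.12,0],[0,-0.16,0],[0,-0.2,0],[0,-0.235,0],[0,-0.26,0],[0,-0.273,0]],"rotation":[[0,0,0],[0,0,0],[0,0,0],[0,0,0],[0,0,0],[0,0,0],[0,0,0],[0,0,0]]}'; python3 -m crank '{"xyz":[[0,0,-0.02],[0,0,-0.05],[0,0,-0.08],[0,0,-0.11],[0,0,-0.135],[0,0,-0.152],[0,0,-0.162],[0,0,-0.166]],"rotation":[[0,0,0],[0,0,0],[0,0,0],[0,0,0],[0,0,0],[0,0,0],[0,0,0],[0,0,0]]}'
```

```text
clock: 24.6
tool_pos: [0.6144, 0.2515, 0.2091]
eef_rot: [0.648, 0.762, 0.0, 0.0]
wrist_force: [0.4, -0.0, -2.3]
opening: 0.0329
gripper_force: 59.8
clock: 25.4
tool_pos: [0.6128, -0.0235, 0.2069]
eef_rot: [0.65, 0.76, -0.001, -0.001]
wrist_force: [-0.1, 0.1, -2.1]
opening: 0.0327
gripper_force: 59.8
clock: 26.2
tool_pos: [0.6131, -0.0203, 0.0407]
eef_rot: [0.649, 0.761, -0.001, -0.001]
wrist_force: [0.2, 0.5, -2.7]
opening: 0.0326
gripper_force: 59.9
```

```bash
python3 -m crank '{"xyz":[[0.001,0,-0.0005],[0.001,0,-0.001],[0.001,0,-0.0015],[0.001,0,-0.002],[0.001,0,-0.002],[0.001,0,-0.002],[0.001,0,-0.002],[0.001,0,-0.002]],"rotation":[[0,0,0],[0,0,0],[0,0,0],[0,0,0],[0,0,0],[0,0,0],[0,0,0],[0,0,0]]}'
```

```text
clock: 27.0
tool_pos: [0.6156, -0.0207, 0.0403]
eef_rot: [0.649, 0.761, 0.0, -0.0]
wrist_force: [-0.9, -0.2, -2.0]
opening: 0.0332
gripper_force: 59.9
```

```bash
python3 -m crank '{"xyz":[[0,0,-0.0005],[0,0,-0.001],[0,0,-0.001],[0,0,-0.001],[0,0,-0.001],[0,0,-0.001],[0,0,-0.001],[0,0,-0.001]],"rotation":[[0,0,0],[0,0,0],[0,0,0],[0,0,0],[0,0,0],[0,0,0],[0,0,0],[0,0,0]]}'
```

```text
clock: 27.8
tool_pos: [0.6157, -0.0207, 0.0398]
eef_rot: [0.649, 0.761, 0.0, 0.0]
wrist_force: [-2.3, 0.5, 5.8]
opening: 0.0327
gripper_force: 60.2
```

Contact is made, so I'll release, retreat and look.

```bash
python3 -m crank '{"xyz":[[0,0,0],[0,0,0],[0,0,0],[0,0,0],[0,0,0.01],[0,0,0.03],[0,0,0.07],[0,0,0.12]],"rotation":[[0,0,0],[0,0,0],[0,0,0],[0,0,0],[0,0,0],[0,0,0],[0,0,0],[0,0,0]]}' 0.7; python3 -m crank '{"xyz":[[-0.01,-0.02,0.04],[-0.03,-0.06,0.06],[-0.05,-0.1,0.06],[-0.07,-0.14,0.06],[-0.09,-0.18,0.06],[-0.11,-0.22,0.06],[-0.13,-0.25,0.06],[-0.14,-0.27,0.06]],"rotation":[[0,0,0],[0,0,0],[0,0,0],[0,0,0],[0,0,0],[0,0,0],[0,0,0],[0,0,0]]}'; python3 - <<'E'
from m import *
s=sense();print(s["tool_pos"],s["opening"])
for c in("top","side"):
    im,d=read_camera(c);np.savez("v6_"+c,im=im,d=d);cv2.imwrite(f"pics/{c}6.png",im[:,:,::-1])
    C=cloud(c,d)
    for n,g in dict(knob=((.605,.12),.035,.094,.112),big=((.605,.12),.06,.037,.05),small=((.503,.104),.05,.018,.03),stdtop=((.615,-.02),.04,.053,.066),stem=((.615,-.02),.04,.069,.084),block=((.625,-.16),.05,.03,.042),coup=((.40,.29),.03,.01,.045)).items():
        p=region(C,*g)
        if len(p)>5: print(n,c,len(p),np.round(np.median(p,0)*1000,1),*rect(p[:,:2]))
E
```

```text
clock: 28.6
tool_pos: [0.6136, -0.0204, 0.1589]
eef_rot: [0.649, 0.761, -0.001, -0.002]
wrist_force: [0.3, -0.3, 0.9]
opening: 0.0725
gripper_force: 0.0
clock: 29.4
tool_pos: [0.474, -0.2927, 0.2202]
eef_rot: [0.65, 0.76, -0.0, 0.0]
wrist_force: [0.3, -0.2, -0.2]
opening: 0.0726
gripper_force: 0.0
[ 0.47402302 -0.29274093  0.22020829] 0.07263278055280022
knob top 123 [606.5 116.3 103.2] [607.5 116.1] [24.6 25.2] 0.651
big top 644 [598.9 116.3  45. ] [605.4 117.5] [57.5 88.1] 0.16
small top 545 [502.4 102.7  25.5] [503. 103.] [44.6 64.9] 0.145
stdtop top 158 [612.5 -17.8  61.3] [615.9 -18. ] [33.5 34.3] 0.819
stem top 26 [615.2 -18.   79.3] [615.6 -18. ] [ 8.7 12.4] 1.555
block top 636 [ 626.1 -155.9   37. ] [ 627.3 -157.2] [60.3 60.9] -1.497
coup top 100 [403.9 288.   35.5] [404.6 289.4] [20.4 20.5] 1.547
knob side 112 [602.7 117.9 101.5] [604.4 115.7] [25.  25.6] 0.434
big side 536 [589.  134.8  44.2] [602.7 116.9] [58.8 90.5] 0.146
small side 491 [497.3 105.7  24.4] [500.5 102.4] [48.7 65.8] 0.167
stdtop side 124 [608.7 -14.1  60. ] [610.8 -17.4] [32.7 32.7] -0.439
stem side 33 [612.7 -17.5  76.1] [614.2 -20. ] [10.9 15.3] 0.782
block side 332 [ 619.8 -150.5   36.1] [ 624.3 -157.6] [63.5 67.2] 0.08
coup side 237 [398.2 294.7  25.5] [401.1 292.1] [21.3 23.3] -0.761
```

View pics/side6.png

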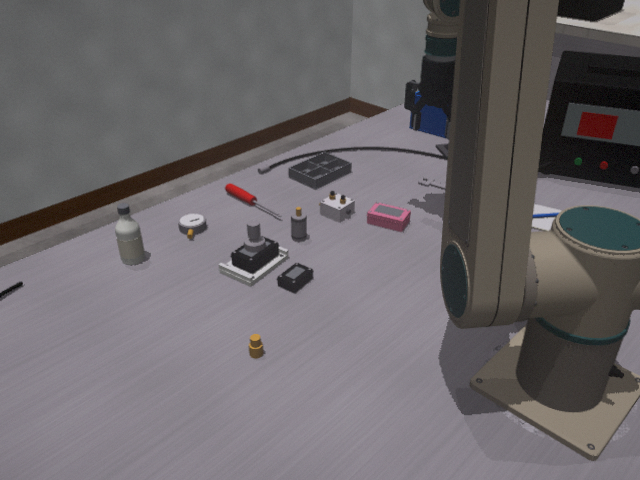

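The side view shows everything in place: standard upright at (299,224) between nest and block, weight on housing at (254,240), small housing at (296,277), coupling unmoved at (256,346). All measurements are within tolerance, so I'm handing in.

```bash
python3 -c "
from workcell import *
print(hand_in())"
```

```text
the job is handed in; nothing more can be done
None
```

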